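Clamp a specimen plate in the stage

TASK

On the clamping stage, press the spring clip's long side paddle down with one fingertip and keep it down while another fingertip pushes the specimen plate along its channel, under the raised clip nose, until it is fully home against the end stop. Then let the paddle up so that the clip clamps the plate, and move clear. Only press and push: do not pick up the plate, and leave the tins, the spare plate, the spatula and the eraser where they are.

Things in the scene. Friction and masses are not known exactly. Their poses are not given: they have to be found in the camera images.
- stage: clamping stage, fixed. Origin at table height, on the channel's centre line, below the mouth-side face of the clip nose. +x: from channel mouth to end stop; +y: towards the paddle. In this frame (mm): base x -123 to 37, y -43 to 87; bed y -32 to 32, its top 30 above the table; two 6 mm high rails leave a channel 53.4 wide centred on y = 0.
- stop (a point): middle of the end stop's face at the far end of the channel (stage x 22, y 0, z 37 mm); the stop is 14 mm high. The plate is home when its front edge meets it, that is with the plate's origin at stage x = -8 mm.
- hinge (a point): point on the clip's hinge axis (stage x 0, y 40, z 46 mm), which runs parallel to stage x: a 9 mm steel tube over stage x -116 to 16, between two cheeks 12 mm wide, 52 mm high. The clip's arm and nose lie over stage x 0 to 14 and reach from the hinge to y = -4 mm; their top is 54 mm above the table at rest and 68 mm when open.
- clip (a joint): turn of the spring clip, rad: 0 = at rest, nose 2 mm above the bed, which blocks the 8 mm plate; about 0.17 = nose resting on the plate; 0.32 = paddle fully down (hard stop), nose about 6 mm clear of the plate. A spring returns it: pressing the middle of the paddle takes about 4 N to start and 8 N fully down.
- paddle (a point): middle of the top face of the clip's paddle, a flat ribbed steel strip 90 mm long (stage x -115 to -25) and 32 mm wide (stage y 48 to 80). At rest it slopes up away from the channel by 0.32 rad, its middle 50 mm above the table; fully down it is level, its top 42 mm above the table, and a fingertip can slide along it while pressing.
- plate: aluminium specimen plate, loose in the channel, 0.15 kg: 60 mm long (its x, along stage x), 50 wide, 8 thick, a small brown disc on top; along its rear (-x) edge an upright push lip 5 mm thick, 44 wide, rising to 25 mm above the underside (55 above the table), its rear face 30 mm behind the origin. Origin: centre of its underside. Starts 30 to 50 mm short of home.
- tin1: lidded steel moisture tin, 52 mm across and 30 mm tall, standing on the table; origin at the centre of its underside; leave alone
- tin2: lidded steel moisture tin, 52 mm across and 30 mm tall, standing on the table; origin at the centre of its underside; leave alone
- tin3: lidded steel moisture tin, 52 mm across and 30 mm tall, standing on the table; origin at the centre of its underside; leave alone
- spare: spare specimen plate of the same shape, lying on the table beside the stage; origin at the centre of its underside; leave alone
- spatula: spatula 190 mm long lying on the table behind the stage; leave alone
- eraser: blue board eraser, 55 x 100 x 28 mm, on the table; origin at the centre of its underside; leave alone
Things that resemble listed ones, but are neither listed nor needed, are in the scene too. What is shaped like the plate but orange or red is not meant.

How it is judged:
By the outcome, as a careful person would: the job done as asked, in the order asked, and still so for the second after the job is handed in, with the robot touching nothing.
It also fails if it takes over 42 s, if anything falls off the work surface, if the arm or the gripper's body presses on something with over 40 N, if the wrist force passes 120 N, or if a joint passes its speed limit or range.

ROBOT

A 6-joint arm with a two-finger parallel gripper is mounted at the origin on the work surface. World frame = base frame: x ahead of the robot, y to its left, z up, the work surface at z = 0. Lengths are in mm, angles in rad, forces in N, time in s.
With the tool pointing down it reaches from about 250 to 800 mm from the base axis. Payload 8.5 kg.
Tool frame: the origin (TCP) lies midway between the tips of the shut fingers; the grasp point (between the pads) lies 19 mm behind it; z points along the fingers, y is the direction in which the jaws open and shut (so a half turn about z gives the same grasp; the last joint's range is limited). The gripper opens to 85 mm and grips with 20 to 120 N. Pads are 22 mm wide; open, the fingers measure 114 mm over their backs; the gripper's body (76 mm by 85 mm) begins 54 mm behind the grasp point. The pads swing forward as they close: fully open they stand 13 mm farther back than shut.
Start: joints at [-1.336, 0.238, -0.013, 1.319, 0, 1.571], TCP at [122.128, -510.552, 231.276] pointing down, gripper open.
Joint ranges: [-2.66, 2.66], [-1.03, 1.9], [-1.14, 1.46], [-1.82, 2.27], [-1.45, 1.34], [-3.14, 3.14]. Speed limits (rad/s): [2.22, 2.22, 2.79, 3.14, 3.14, 3.14].

INTERFACE

Orientations are given as [roll, pitch, yaw] about the fixed x, y, z axes, in that order (R = Rz(yaw) Ry(pitch) Rx(roll)).
In Python, from cell import env gives the robot as it stands.
- The arm moves only by the tool drive_tool, never from a script. Its argument "motion" is text: rows parted by semicolons, each of 5 numbers parted by spaces: the finger opening in mm, from 0 to 85.4, then the shift along the tool's x, y, z in mm, then the turn about the tool's z in rad. A call has 1 to 12 rows; each row is the pose to reach, as a shift and turn from the pose commanded when the call began, along the tool's axes at that moment; what a row does not reach only later rows make up. A row lasts 1/8 s, in which the tool goes at most 62.5 mm and 10.7 degrees, less where a joint would pass 70% of its speed; a pose out of reach is approached as far as the arm can. A call with a gripper value outside its range is refused whole. The fingers move at their own pace and stop on an object; "grip_force" is the grip in N (left out, the last holds). Time passes only in rows, so rows that repeat a pose let the fingers close. It gives the time, the measured TCP pose, the force and the opening at its end, in the units of the state.
- env.state(): the state, without advancing time (a new reading comes with each control period).
- env.read_camera(name): name is "scene" or "side" or "wrist"; returns a dict with "frame" (480x640x3 uint8, blue, green, red), "vertical_fov" (degrees; the focal length in pixels is half the picture's height over the tangent of half this angle, whatever the lens; pixels are square), "cx", "cy" (the principal point, pixels), "world_from_camera" (4x4, takes a point from camera to world coordinates); the wrist camera has in their place "T_tool_cam" (4x4, takes a point from camera to tool coordinates, whose origin is the TCP and whose axes are the flange's). Camera axes: x right, y down, z forward; pixel columns grow to the right and rows downward; lengths in mm; the calibration is good to about 2 mm. A picture is of the moment at which its call begins: read the wrist's pose just before it. There is no depth.
- env.job_done(): hands the job in, once; it reports no verdict.
The state is a dict: "t": time; "joints": joint angles; "qd": joint speeds; "joint_torque": joint torques, N m; "eef_pos": TCP position; "ee_rot": TCP orientation; "wrist_force": force on the tool from outside, world axes, zero at the start; "ft_torque": the same for the moment, N m; "gripper_width": opening from 0.0 (shut) to 1.0 (fully open).
Only numpy, scipy, OpenCV 4.12 (cv2) and the standard library are available. Lean on these libraries where they do the work, as an engineer would, in place of code of your own. Each camera call takes 0.05 s, during which the arm holds its last target.

## Working session

There is one attempt and no reset: what is moved stays moved. The work goes in short steps, Python scripts to look and compute and a tool call to move; the robot and the scene stay as the last step left them, time stands still between calls to the robot, and variables do not carry over. Pictures are saved under pics/ and viewed, and the job is handed in when it is done.

Besides the shell and the picture viewer there is one more tool, called after "Call:" as a command line: name --argument value ..., lists and objects as JSON in quotes. drive_tool: Moves the arm, as the interface text tells. Its arguments: {"type":"object","properties":{"motion":{"type":"string"},"grip_force":{"type":"number"}},"required":["motion"]}

```bash
ls; mkdir -p pics; python3 - <<'E'
from cell import env
import cv2
s=env.state();print(s)
for n in("scene","side","wrist"):
    c=env.read_camera(n);cv2.imwrite(f"pics/{n}0.png",c["frame"])
    print(n,{k:v for k,v in c.items() if k!="frame"})
E
```

```text
pics
{'t': 0.0, 'joints': array([-1.33602956e+00,  2.38798962e-01, -1.42199797e-02,  1.31920219e+00,
       -1.67788624e-06,  1.57075264e+00]), 'qd': array([-4.83693472e-04,  2.24676378e-04,  1.08970947e-03,  1.84761957e-05,
        1.16479940e-05, -9.10355315e-04]), 'joint_torque': array([-2.90130214e-03, -5.38769281e+01,  3.46437979e+01,  1.82870496e-02,
       -1.53635592e-04, -6.15459470e-06]), 'eef_pos': array([ 122.03029755, -510.21114214,  230.68142948]), 'ee_rot': array([-3.14016785e+00,  1.61563664e-06,  2.34810454e-01]), 'wrist_force': array([-0.66902684, -0.68024609,  0.53821215]), 'ft_torque': array([ 0.00955658, -0.04797018, -0.07504581]), 'gripper_width': 0.9992735451034179}
scene {'vertical_fov': 45.50463079550782, 'cx': 326.61759236589194, 'cy': 234.74959945238055, 'world_from_camera': array([[ 6.60707379e-01,  5.35106472e-01, -5.26428365e-01,
         1.30720710e+03],
       [ 7.50643505e-01, -4.70717865e-01,  4.63636732e-01,
        -6.98327837e+02],
       [ 2.95780336e-04, -7.01488243e-01, -7.12680965e-01,
         1.01354965e+03],
       [ 0.00000000e+00,  0.0000
[... 259 characters left out ...]
  [-5.68988944e-01,  4.94662622e-01, -6.56932623e-01,
         7.31134356e+02],
       [ 2.33413650e-02, -7.88816060e-01, -6.14185969e-01,
         8.44010367e+02],
       [ 0.00000000e+00,  0.00000000e+00,  0.00000000e+00,
         1.00000000e+00]])}
wrist {'vertical_fov': 58.83989089485645, 'cx': 319.9837320425902, 'cy': 239.02180075343233, 'T_tool_cam': array([[ 1.52519138e-04, -9.50285482e-01, -3.11379960e-01,
         8.09372948e+01],
       [ 9.99999974e-01,  9.20710957e-05,  2.08829458e-04,
         4.08996628e-01],
       [-1.69778508e-04, -3.11379983e-01,  9.50285471e-01,
        -1.43309162e+02],
       [ 0.00000000e+00,  0.00000000e+00,  0.00000000e+00,
         1.00000000e+00]])}
```

View pics/scene0.png

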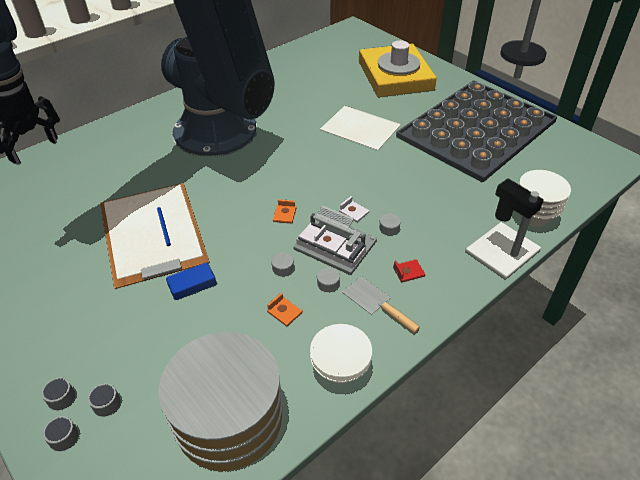

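View pics/side0.png

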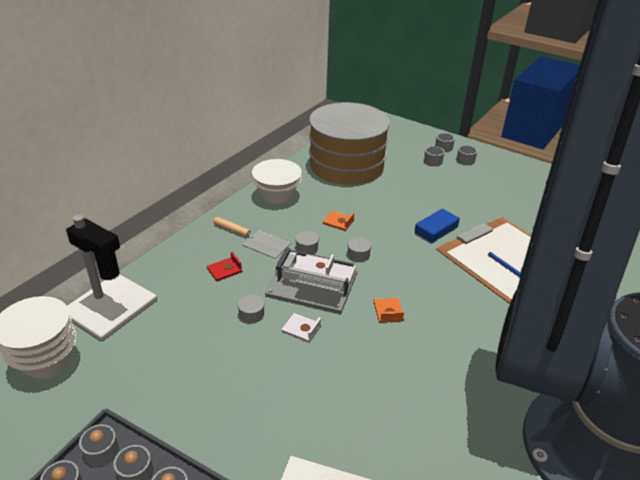

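View pics/wrist0.png

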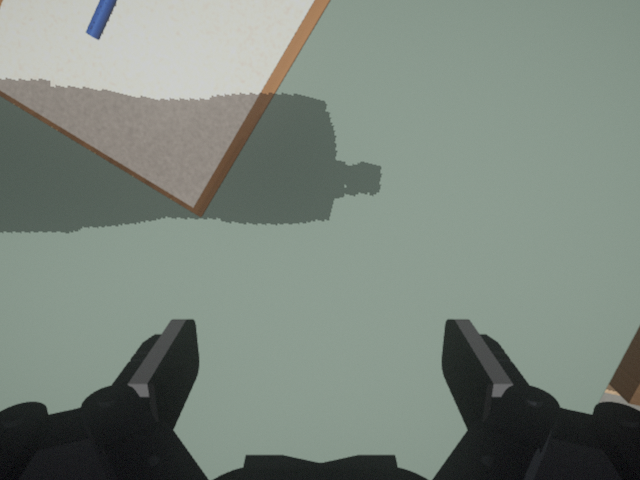

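The scene view shows the stage near (335,240), the spare plate at (352,208), tins at (390,224), (283,264) and (328,280), and the spatula at (380,300). In the side view the stage is near (315,278). I'll zoom in on the stage in both.

```bash
python3 - <<'E'
import cv2
a=cv2.imread("pics/scene0.png")[190:290,270:403];cv2.imwrite("pics/sz.png",cv2.resize(a,None,fx=6,fy=6,interpolation=cv2.INTER_CUBIC))
a=cv2.imread("pics/side0.png")[235:335,250:383];cv2.imwrite("pics/dz.png",cv2.resize(a,None,fx=6,fy=6,interpolation=cv2.INTER_CUBIC))
E
```

```text
(no output)
```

View pics/sz.png

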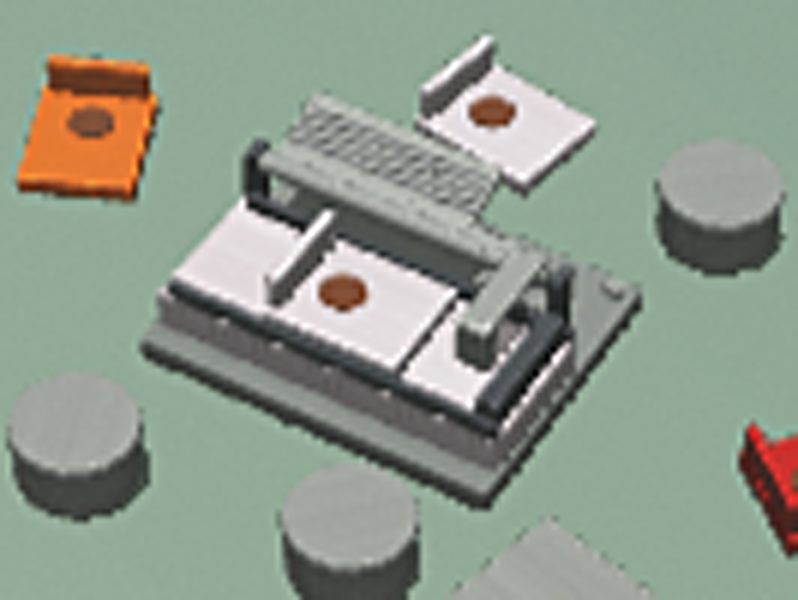

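View pics/dz.png

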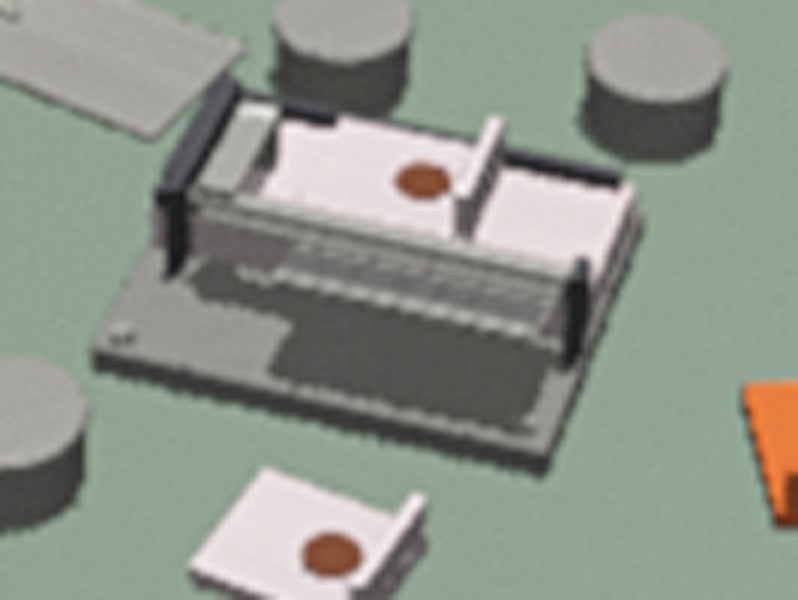

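```bash
cat > h.py <<'E'
import numpy as np, cv2
from scipy.spatial.transform import Rotation as R
def f(c): return 240/np.tan(np.radians(c["vertical_fov"]/2))
def T_of(c,s=None):
    if "world_from_camera" in c: return c["world_from_camera"]
    T=np.eye(4);T[:3,:3]=R.from_euler('xyz',s["ee_rot"]).as_matrix();T[:3,3]=s["eef_pos"]
    return T@c["T_tool_cam"]
def ray(c,T,uv):
    d=np.array([(uv[0]-c["cx"])/f(c),(uv[1]-c["cy"])/f(c),1.]);return T[:3,3],T[:3,:3]@d
def onz(c,T,uv,z):
    o,d=ray(c,T,uv);return o+d*(z-o[2])/d[2]
def proj(c,T,p):
    q=np.linalg.inv(T)@np.append(p,1);return np.array([q[0]/q[2]*f(c)+c["cx"],q[1]/q[2]*f(c)+c["cy"]])
E
python3 - <<'E'
from cell import env
from h import *
c=env.read_camera("scene");T=T_of(c)
P=lambda u,v,z:onz(c,T,(270+(u+.5)/6-.5,190+(v+.5)/6-.5),z).round(1)
a,b,d=P(145,355,0),P(487,508,0),P(640,307,0)
print(a,b,d,np.linalg.norm(b-a),np.linalg.norm(d-b),np.arctan2(*(b-a)[1::-1]),np.arctan2(*(d-b)[1::-1]))
print("disc",P(343,292,38)); print("spare disc",P(492,112,8))
for q in((720,170),(75,415),(350,505)):print("tin",P(*q,30))
print("lip top",P(333,213,55),P(275,285,55))
c=env.read_camera("side");T=T_of(c)
P=lambda u,v,z:onz(c,T,(250+(u+.5)/6-.5,235+(v+.5)/6-.5),z).round(1)
print("disc",P(424,181,38),"base",P(95,365,0),P(545,475,0),"lip",P(495,118,55),P(463,190,55))
E
```

```text
[ 541.6 -130.3    0. ] [692.4 -82.    0. ] [654.7  39.    0. ] 158.34623456211386 126.73709007232253 0.3099675966390588 1.8728339371942062
disc [595.6 -71.2  38. ]
spare disc [534.9  67.7   8. ]
tin [640.   97.7  30. ]
tin [ 571.1 -187.4   30. ]
tin [ 675.5 -138.    30. ]
lip top [572.4 -56.1  55. ] [587.6 -99.5  55. ]
disc [595.2 -73.6  38. ] base [655.  34.   0.] [503.3 -11.5   0. ] lip [583.4 -98.9  55. ] [570.9 -60.5  55. ]
```

Call:
drive_tool --motion "80 22 -14 0 0; 75 73 -44 0 -0.01; 70 123 -75 0 -0.02; 65 176 -107 0 -0.03; 60 230 -139 0 -0.04; 55 283 -172 5 -0.05; 52 336 -204 10 -0.06; 50 389 -236 15 -0.07; 50 442 -269 20 -0.075; 50 493 -299 25 -0.075; 50 532 -323 30 -0.075; 50 560 -340 30 -0.075"

```text
t: 1.75
eef_pos: [588.6, -47.7, 200.5]
ee_rot: [-3.141, 0.001, 0.311]
wrist_force: [0.1, -1.4, 0.2]
gripper_width: 0.586
```

```bash
python3 - <<'E'
from cell import env
import cv2,pickle
s=env.state();c=env.read_camera("wrist");print(s["t"],s["eef_pos"],s["ee_rot"],s["gripper_width"],s["wrist_force"])
pickle.dump((s,c),open("w1.pkl","wb"));cv2.imwrite("pics/w1.png",c["frame"])
E
```

```text
1.75 [588.64944489 -47.72183727 200.4750023 ] [-3.14102789e+00  9.20866566e-04  3.11273059e-01] 0.5864489738814531 [ 0.08990254 -1.37238014  0.20251426]
```

View pics/w1.png

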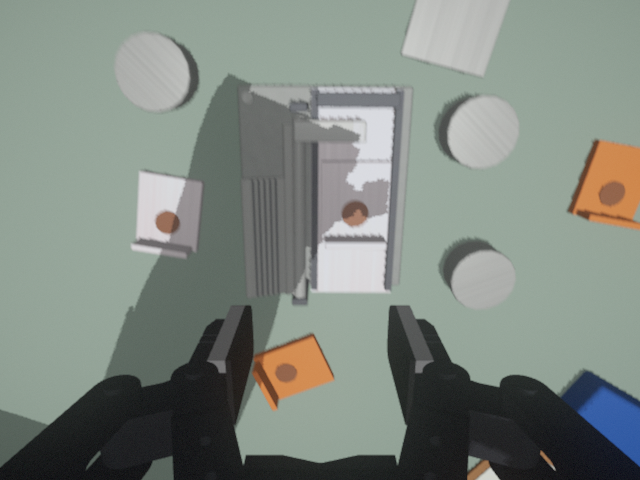

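The wrist picture shows the stage upright: base corners near (238,87), (412,87), (392,293) and (247,297). The plate's lip is at (355,240), its front edge is at y≈160, and the paddle is at (268,238). Next I'll zoom in.

```bash
python3 - <<'E'
import cv2
a=cv2.imread("pics/w1.png")[75:310,220:420];cv2.imwrite("pics/w1z.png",cv2.resize(a,None,fx=2.5,fy=2.5,interpolation=cv2.INTER_CUBIC))
E
```

```text
(no output)
```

View pics/w1z.png

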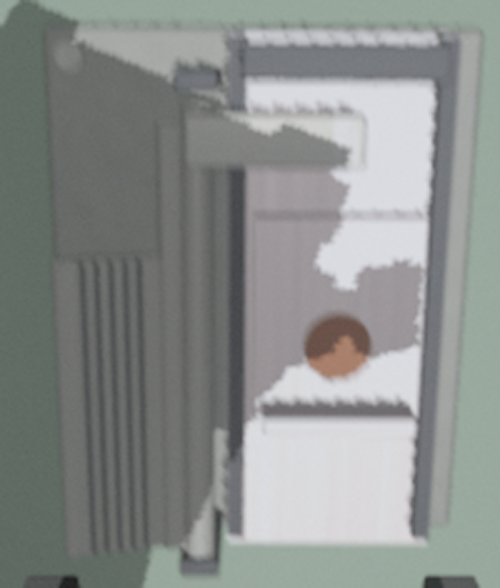

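```bash
python3 - <<'E'
import pickle
from h import *
s,c=pickle.load(open("w1.pkl","rb"));T=T_of(c,s)
P=lambda u,v,z:onz(c,T,(220+(u+.5)/2.5-.5,75+(v+.5)/2.5-.5),z)
ang=lambda a,b:np.arctan2(*(b-a)[1::-1])
pr=lambda n,p:print(n,p.round(1))
a,b=P(428,540,36),P(458,40,36);print("rail out",a.round(1),b.round(1),ang(a,b))
a2,b2=P(244,540,36),P(244,80,36);print("rail L in",a2.round(1),b2.round(1),ang(a2,b2))
a3,b3=P(413,540,36),P(440,80,36);print("rail R in",a3.round(1),b3.round(1),ang(a3,b3))
th=.31
ex=np.array([np.cos(th),np.sin(th),0]);ey=np.array([-ex[1],ex[0],0])
S=lambda p:(round(float(p@ex),1),round(float(p@ey),1))
O=np.array([644.1,-52.4,0])
L=lambda p:S(p-O)
for n,q in dict(railout=(428,540,36),railout2=(458,40,36),Lin=(244,300,36),Rin=(425,300,36),bedrear=(330,541,30),stop=(330,78,44),platefront=(335,215,38),liprearL=(265,432,55),liprearR=(410,432,55),lipfrontL=(263,418,55),lipfrontR=(412,415,55),liptop=(338,433,55),tube_l=(187,300,46),tube_r=(215,300,46),nosetip=(365,140,54),nosemouth=(250,168,54),nosefar=(250,112,54),padfarlow=(67,555,55),padfarhigh=(55,260,55),padinl=(160,545,45),disc=(338,346,38)).items(): print(n,L(P(*q)))
print("TCP",L(s["eef_pos"]))
# scene-cam stage points
E
```

```text
rail out [ 545.8 -121.    36. ] [688.5 -75.5  36. ] 0.3087344212410184
rail L in [527.9 -65.5  36. ] [660.6 -23.1  36. ] 0.3094555804307981
rail R in [ 544.4 -116.5   36. ] [677.2 -74.6  36. ] 0.3055218975881577
railout (-114.5, -35.4)
railout2 (35.2, -35.6)
Lin (-37.2, 22.9)
Rin (-37.1, -30.4)
bedrear (-117.7, -4.8)
stop (25.4, -0.3)
platefront (-12.0, -3.1)
liprearL (-71.7, 16.8)
liprearR (-71.6, -24.9)
lipfrontL (-67.4, 17.4)
lipfrontR (-66.4, -25.2)
liptop (-71.9, -4.2)
tube_l (-35.0, 39.1)
tube_r (-35.0, 31.1)
nosetip (9.9, -9.2)
nosemouth (2.6, 21.2)
nosefar (17.0, 21.2)
padfarlow (-110.7, 75.7)
padfarhigh (-22.0, 74.4)
padinl (-112.1, 48.8)
disc (-50.6, -5.0)
TCP (-51.4, 21.4)
```

Stage yaw comes out at 0.309, with a corrected origin of about (3,-4) mm from my first guess. The lip's rear face is at stage x ≈ -75, so the plate is about 37 mm short of home. I'll move behind the lip, with one finger over the paddle and the other on the channel's centre line.

Call:
drive_tool --motion "50 -10 -2 5 0; 50 -25 -5 25 0; 50 -36 -6.6 50 0; 50 -39.6 -6.6 75 0; 50 -39.6 -6.6 100 0; 50 -39.6 -6.6 118 0; 50 -39.6 -6.6 125 0; 50 -39.6 -6.6 125 0"

```text
t: 2.8
eef_pos: [547.3, -55.8, 76.3]
ee_rot: [-3.141, 0.001, 0.309]
wrist_force: [-0.1, -0.1, -0.2]
gripper_width: 0.582
```

```bash
python3 - <<'E'
from cell import env
import cv2,pickle,numpy as np
s=env.state();c=env.read_camera("wrist");d=env.read_camera("scene");e=env.read_camera("side");print(s["t"],s["eef_pos"],s["ee_rot"],s["gripper_width"],s["wrist_force"])
pickle.dump((s,c),open("w2.pkl","wb"));cv2.imwrite("pics/w2.png",c["frame"])
z=lambda a:cv2.resize(a,(400,400),interpolation=cv2.INTER_CUBIC)
cv2.imwrite("pics/m2.png",np.hstack([z(d["frame"][180:280,285:385]),z(e["frame"][220:320,265:365])]))
E
```

```text
2.8 [547.27195167 -55.76069444  76.33900194] [-3.14132268e+00  5.27715506e-04  3.09190266e-01] 0.5817485243467305 [-0.0837433  -0.092798   -0.18889116]
```

View pics/w2.png

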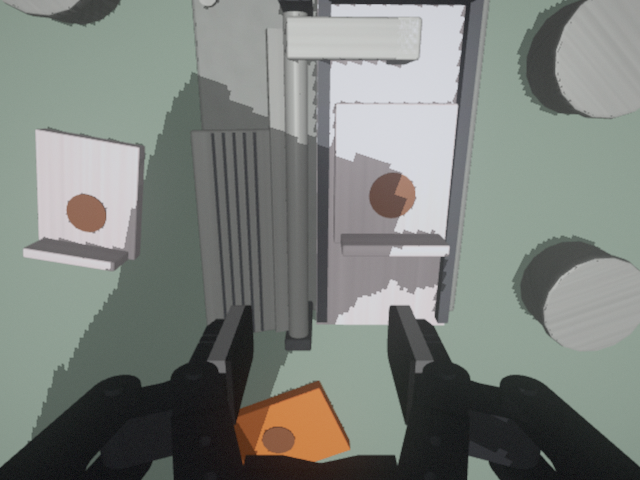

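View pics/m2.png

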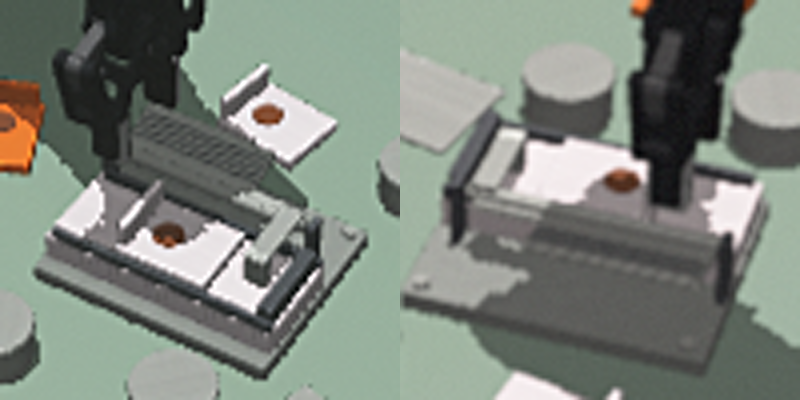

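```bash
python3 - <<'E'
import pickle
from h import *
s,c=pickle.load(open("w2.pkl","rb"));T=T_of(c,s)
Tt=c["T_tool_cam"]
for p in [(11,25,-4),(-11,25,-4),(11,32,-4),(11,39,-4),(11,-25,-4),(11,25,-20)]:print(p,proj(c,Tt,np.array(p)).round(0))
th=.309;ex=np.array([np.cos(th),np.sin(th),0]);ey=np.array([-ex[1],ex[0],0])
O=np.array([644.1,-52.4,0])+3*ex-4*ey
L=lambda p:(round(float((p-O)@ex),1),round(float((p-O)@ey),1))
P=lambda u,v,z:L(onz(c,T,(u,v),z))
for n,q in dict(Lin=(329,200,36),Rin=(454,200,36),tubeL=(286,150,46),tubeR=(308,150,46),nosetip=(421,38,54),nosemouth=(350,61,54),nosefar=(350,16,54),liprearL=(343,251,55),liprearR=(447,255,55),front=(395,103,38),padout=(193,131,55),padrear=(207,331,55),padin=(270,131,45),bedrear=(390,325,30)).items():print(n,P(*q))
print("TCP",L(s["eef_pos"]))
E
python3 - <<'E'
import cv2
a=cv2.imread("pics/w2.png")[220:400,180:460];cv2.imwrite("pics/w2z.png",cv2.resize(a,None,fx=2.8,fy=2.8,interpolation=cv2.INTER_CUBIC))
E
```

```text
(11, 25, -4) [388. 303.]
(-11, 25, -4) [385. 355.]
(11, 32, -4) [407. 303.]
(11, 39, -4) [426. 303.]
(11, -25, -4) [250. 303.]
(11, 25, -20) [395. 325.]
Lin (-57.5, 25.8)
Rin (-57.4, -29.3)
tubeL (-34.6, 43.4)
tubeR (-34.6, 34.6)
nosetip (5.4, -6.1)
nosemouth (-2.2, 19.0)
nosefar (12.4, 19.3)
liprearL (-74.5, 20.3)
liprearR (-76.2, -22.6)
front (-16.7, -0.7)
padout (-26.6, 77.5)
padrear (-111.8, 79.2)
padin (-27.3, 49.7)
bedrear (-123.0, -5.4)
TCP (-96.3, 30.2)
```

View pics/w2z.png

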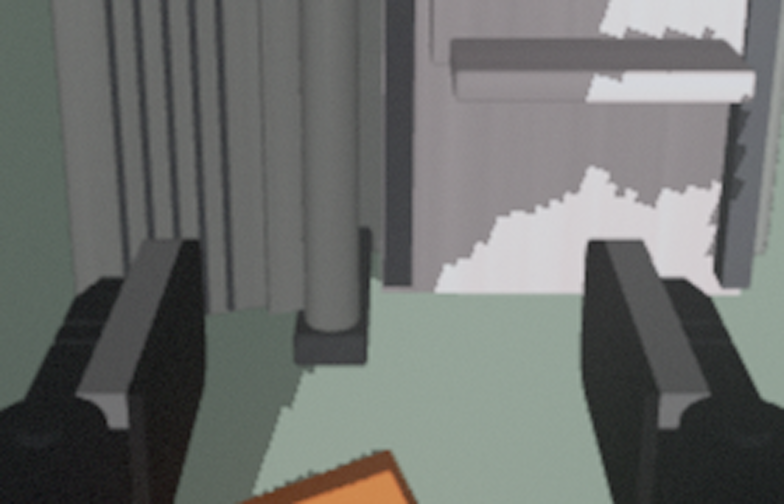

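Both fingertips sit where the model predicts: wrist tips are at (388,306) and (250,306), about 8 mm thick. I'll widen slightly and descend until contact shows.

Call:
drive_tool --motion "54 0 1 8 0; 54 0 1 18 0; 54 0 1 22 0; 54 0 1 25 0; 54 0 1 25 0"

```text
t: 3.58
eef_pos: [548.1, -56.3, 51.1]
ee_rot: [-3.141, 0.0, 0.31]
wrist_force: [-0.1, 0.1, -0.3]
gripper_width: 0.63
```

Call:
drive_tool --motion "54 0 0 2 0; 54 0 0 4 0; 54 0 0 5 0; 54 0 0 5 0"

```text
t: 4.08
eef_pos: [548.2, -56.3, 46.3]
ee_rot: [-3.141, 0.0, 0.31]
wrist_force: [-0.2, 0.4, -0.5]
gripper_width: 0.635
```

Call:
drive_tool --motion "54 0 0 1.5 0; 54 0 0 3 0; 54 0 0 4 0; 54 0 0 4 0"

```text
t: 4.58
eef_pos: [548.3, -56.1, 42.6]
ee_rot: [-3.141, -0.001, 0.31]
wrist_force: [-1.1, 0.4, 5.6]
gripper_width: 0.635
```

```bash
cat > look.py <<'E'
import sys
from cell import env
import cv2,numpy as np
n=sys.argv[1]
s=env.state();c=env.read_camera("wrist");d=env.read_camera("scene");e=env.read_camera("side");print(s["t"],s["eef_pos"],s["gripper_width"],s["wrist_force"],s["ft_torque"])
import pickle;pickle.dump((s,c),open(f"w{n}.pkl","wb"))
z=lambda a:cv2.resize(a,(400,400),interpolation=cv2.INTER_CUBIC)
cv2.imwrite(f"pics/m{n}.png",np.hstack([z(d["frame"][180:280,285:385]),z(e["frame"][220:320,265:365])]))
cv2.imwrite(f"pics/w{n}.png",c["frame"])
E
python3 look.py 3
```

```text
4.575 [548.34652914 -56.13897653  42.59976763] 0.6345114670750372 [-1.1355802   0.42405315  5.62600072] [0.37184204 0.32557261 0.00462181]
```

View pics/m3.png

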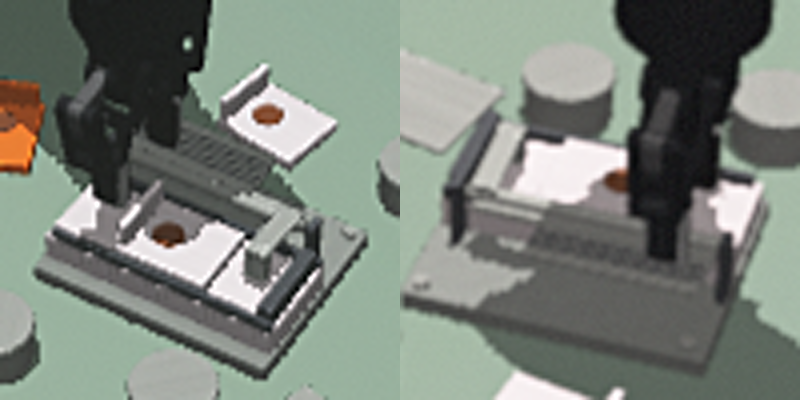

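View pics/w3.png

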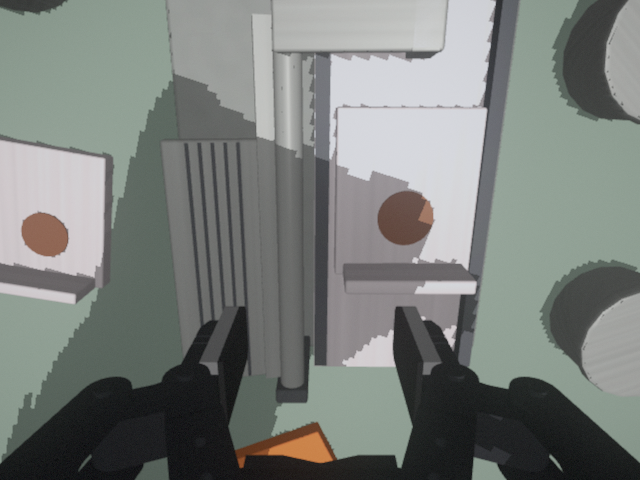

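In contact: 5.6 N on the paddle fingertip, with the clip starting to turn. The other finger (u≈395-420) is squarely behind the lip (345-477). I'll keep pressing.

Call:
drive_tool --motion "54 0 0 1.5 0; 54 0 0 3 0; 54 0 0 4 0; 54 0 0 4 0"

```text
t: 5.22
eef_pos: [548.4, -56.2, 38.8]
ee_rot: [-3.142, -0.001, 0.31]
wrist_force: [-2.9, 0.3, 7.6]
gripper_width: 0.632
```

Call:
drive_tool --motion "54 0 0 1 0; 54 0 0 2 0; 54 0 0 2 0"

```text
t: 5.6
eef_pos: [548.5, -56.3, 37.7]
ee_rot: [3.141, -0.001, 0.31]
wrist_force: [-5.2, -0.5, 17.0]
gripper_width: 0.632
```

```bash
python3 look.py 4
```

```text
5.6 [548.46529017 -56.33740299  37.72513032] 0.63227597310726 [-5.16216117 -0.45306754 17.01678676] [0.48894113 1.17549911 0.14253679]
```

View pics/m4.png

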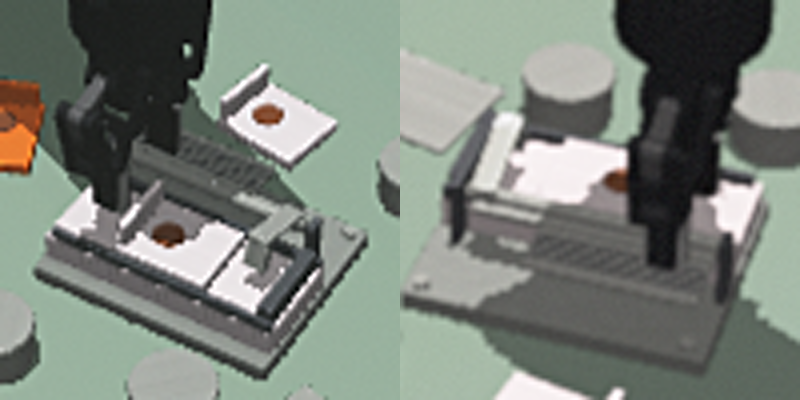

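View pics/w4.png

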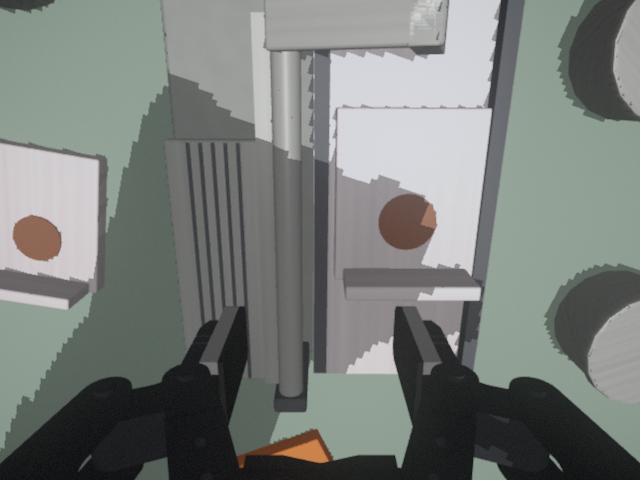

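The clip nose is up (scene crop, near (265,265)), the paddle is level, and 17 N shows it is on its hard stop. Now I'll slide forward.

Call:
drive_tool --motion "54 2 0 0 0; 54 5 0 0 0; 54 8 0 0 0; 54 11 0 0 0; 54 14 0 0 0; 54 17 0 0 0; 54 20 0 0 0; 54 20 0 0 0"

```text
t: 6.75
eef_pos: [566.2, -50.7, 37.7]
ee_rot: [3.141, 0.001, 0.31]
wrist_force: [-9.5, -3.3, 22.2]
gripper_width: 0.632
```

```bash
python3 look.py 5
```

```text
6.75 [566.18770123 -50.72788201  37.67947319] 0.631564229570166 [-9.54991406 -3.34029271 22.24171351] [-0.04273788  2.22079445  0.32870388]
```

View pics/w5.png

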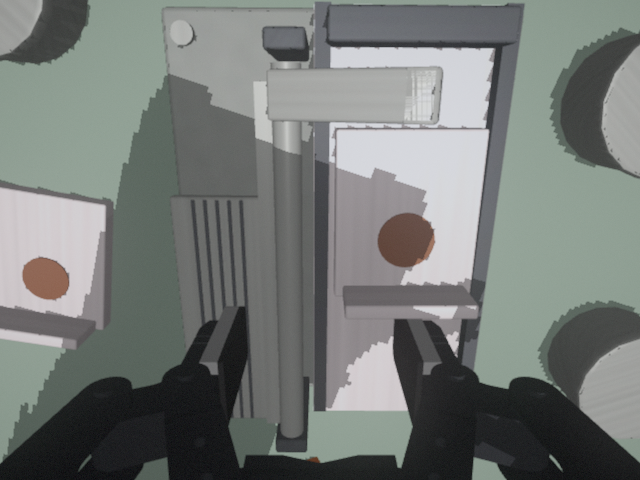

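View pics/m5.png

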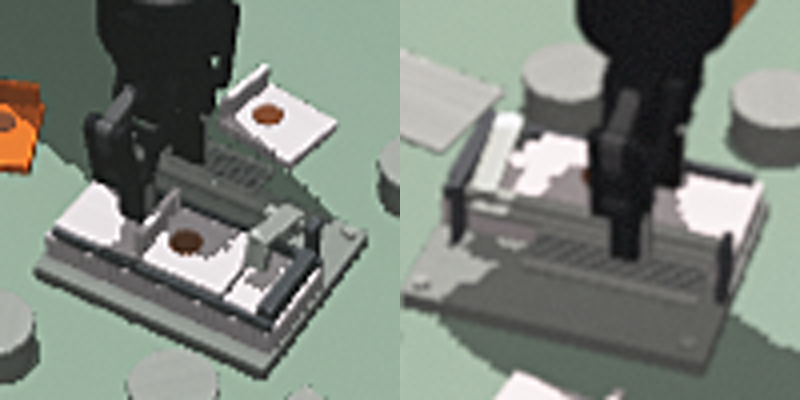

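The plate has followed by about 9 mm and the nose is still up. Pushing on.

Call:
drive_tool --motion "54 2 0 -0.3 0; 54 5 0 -0.3 0; 54 8 0 -0.3 0; 54 11 0 -0.3 0; 54 14 0 -0.3 0; 54 17 0 -0.3 0; 54 20 0 -0.3 0; 54 20 0 -0.3 0"

```text
t: 7.9
eef_pos: [585.3, -44.6, 37.9]
ee_rot: [3.141, 0.001, 0.31]
wrist_force: [-9.3, -2.7, 19.4]
gripper_width: 0.632
```

```bash
python3 look.py 6
```

```text
7.9 [585.28004615 -44.57403051  37.87711477] 0.6324345406351052 [-9.25132532 -2.69379724 19.39844096] [-0.0292774   2.1113704   0.31038528]
```

View pics/w6.png

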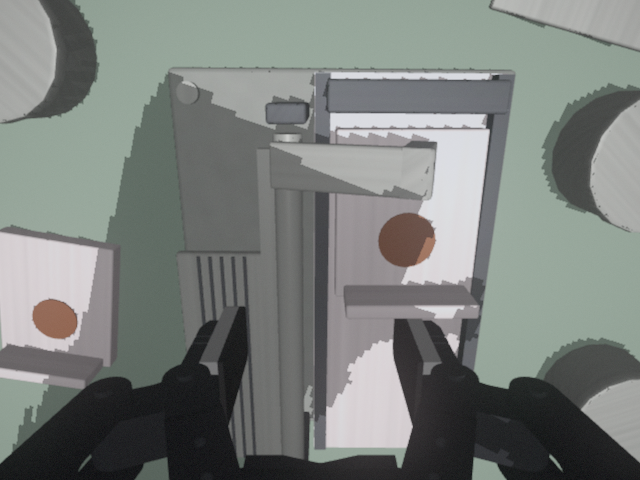

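View pics/m6.png

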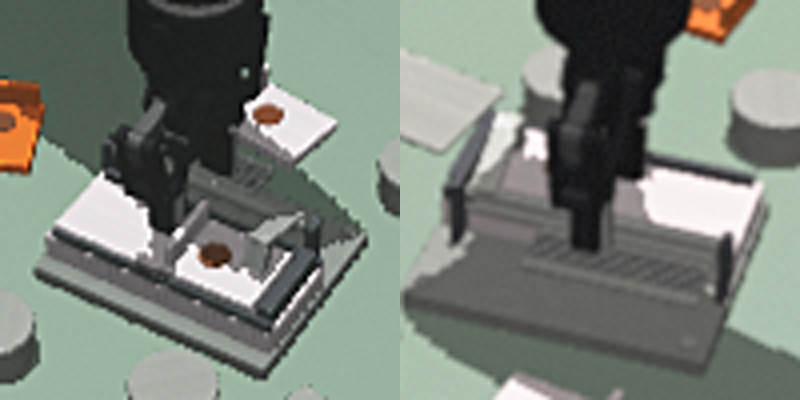

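The plate is now under the raised nose. A gap still shows between its front edge (v≈128) and the stop (v≈113), roughly 8 mm. I'll go slower for the rest.

Call:
drive_tool --motion "54 2 0 0 0; 54 4 0 0 0; 54 6 0 0 0; 54 7 0 0 0; 54 7 0 0 0"

```text
t: 8.68
eef_pos: [589.9, -43.0, 37.8]
ee_rot: [3.141, 0.005, 0.309]
wrist_force: [-16.3, -4.8, 25.4]
gripper_width: 0.63
```

Call:
drive_tool --motion "54 1 0 0 0; 54 2 0 0 0; 54 2 0 0 0"

```text
t: 9.05
eef_pos: [590.0, -43.0, 37.7]
ee_rot: [3.141, 0.008, 0.308]
wrist_force: [-22.2, -8.9, 30.6]
gripper_width: 0.626
```

```bash
python3 look.py 7; python3 - <<'E'
import cv2
a=cv2.imread("pics/w7.png")[60:340,300:530];cv2.imwrite("pics/w7z.png",cv2.resize(a,None,fx=2.1,fy=2.1,interpolation=cv2.INTER_CUBIC))
E
```

```text
9.05 [589.99640191 -42.96205508  37.74457138] 0.6263141144385564 [-22.24504805  -8.93633999  30.64195646] [-1.10722726  4.81617907  0.22277916]
```

View pics/w7z.png

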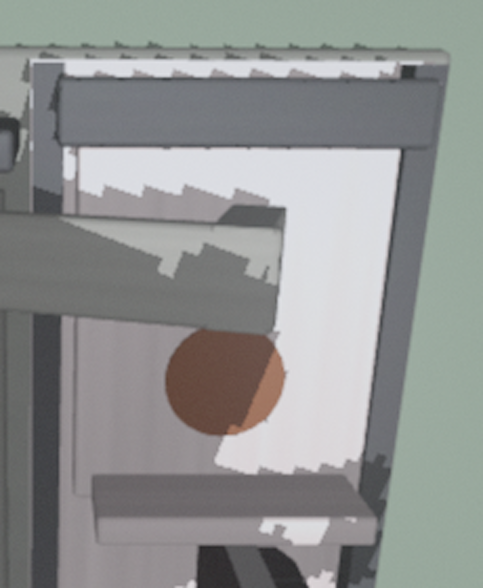

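View pics/m7.png

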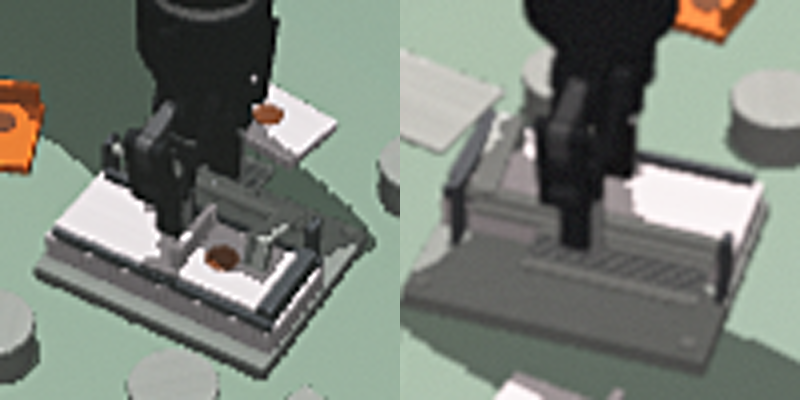

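```bash
python3 - <<'E'
import pickle
from h import *
s,c=pickle.load(open("w7.pkl","rb"));T=T_of(c,s)
th=.309;ex=np.array([np.cos(th),np.sin(th),0]);ey=np.array([-ex[1],ex[0],0])
O=np.array([644.1,-52.4,0])+3*ex-4*ey
P=lambda u,v,z:[round(float((onz(c,T,(300+(u+.5)/2.1-.5,60+(v+.5)/2.1-.5),z)-O)@e),1) for e in(ex,ey)]
print("stop",P(120,147,44),P(390,148,44),"lip rear",P(100,544,55),P(372,545,55),"lip front top",P(94,513,55),P(376,517,55),"plate L edge",P(78,300,38),"railLin",P(62,300,36),"Rin",P(388,300,36))
print("TCP",[(s["eef_pos"]-O)@e for e in (ex,ey)])
E
```

```text
stop [20.3, 17.4] [20.2, -22.6] lip rear [-39.8, 19.8] [-40.0, -23.2] lip front top [-34.3, 20.9] [-35.0, -23.2] plate L edge [-4.4, 23.1] railLin [-4.9, 25.7] Rin [-4.9, -28.4]
TCP [np.float64(-51.671014623980746), np.float64(29.44418335411699)]
```

Stop face to lip rear face measures 60.1 mm against the 60 mm plate length, and the push force rises with no motion, so the plate is home. I'll back off the lip with the paddle still down, then check before releasing.

Call:
drive_tool --motion "54 -2 0 0 0; 54 -4 0 0 0; 54 -6 0 0 0; 54 -8 0 0 0; 54 -10 0 0 0; 54 -10 0 0 0"

```text
t: 9.95
eef_pos: [588.1, -44.1, 38.3]
ee_rot: [3.141, -0.006, 0.31]
wrist_force: [4.1, 2.9, 9.6]
gripper_width: 0.632
```

```bash
python3 look.py 8; python3 - <<'E'
import cv2
a=cv2.imread("pics/w8.png")[40:340,300:530];cv2.imwrite("pics/w8z.png",cv2.resize(a,None,fx=2,fy=2,interpolation=cv2.INTER_CUBIC))
E
```

```text
9.95 [588.09386289 -44.08922325  38.30954271] 0.6317976972817931 [4.10856677 2.88006014 9.58941904] [ 0.77085648 -0.71639169 -0.11926301]
```

View pics/w8z.png

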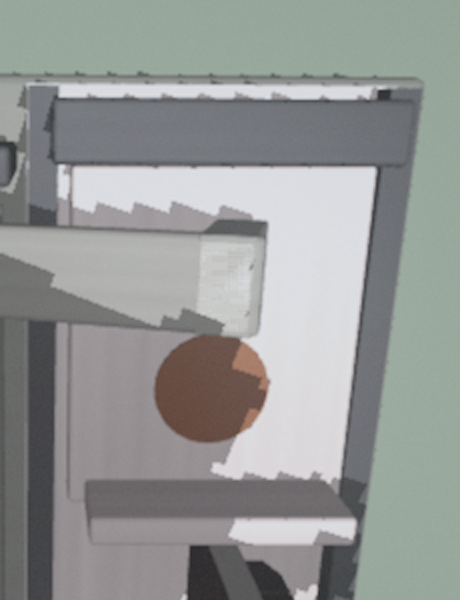

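The plate is still home and the fingertip is clear of the lip, since the x force has reversed. Now I'll let the paddle up gently.

Call:
drive_tool --motion "54 -2 0 -1 0; 54 -3 0 -2.5 0; 54 -3 0 -4 0; 54 -3 0 -5.5 0; 54 -3 0 -7 0; 54 -3 0 -9 0; 54 -3 0 -12 0; 54 -3 0 -18 0; 54 -3 0 -30 0; 54 -3 0 -50 0; 54 -3 0 -75 0; 54 -3 0 -100 0"

```text
t: 11.6
eef_pos: [582.6, -45.4, 138.2]
ee_rot: [3.141, -0.001, 0.31]
wrist_force: [0.9, 0.3, 0.1]
gripper_width: 0.628
```

Call:
drive_tool --motion "54 -10 0 -20 0; 54 -20 0 -45 0; 54 -30 0 -60 0; 54 -30 0 -60 0; 54 -30 0 -60 0"

```text
t: 12.22
eef_pos: [553.8, -54.5, 196.0]
ee_rot: [-3.141, 0.001, 0.31]
wrist_force: [0.7, -0.7, -0.7]
gripper_width: 0.631
```

```bash
python3 look.py 9; python3 - <<'E'
import cv2
a=cv2.imread("pics/w9.png")[0:300,200:430];cv2.imwrite("pics/w9z.png",cv2.resize(a,None,fx=2,fy=2,interpolation=cv2.INTER_CUBIC))
E
```

```text
12.225 [553.8469821  -54.48018227 196.01128659] 0.6314861983422431 [ 0.71398048 -0.72180789 -0.71988102] [-0.00435778  0.01854161 -0.03414488]
```

View pics/w9.png

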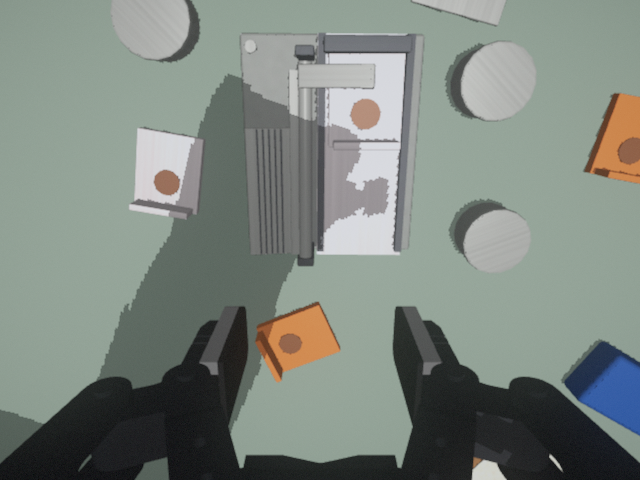

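View pics/m9.png

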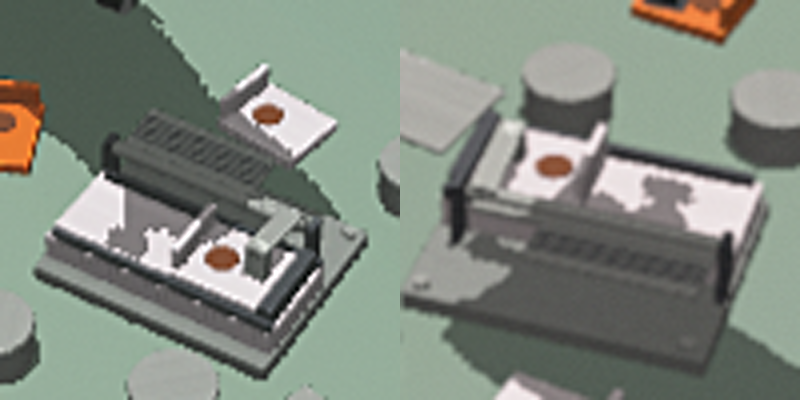

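```bash
python3 - <<'E'
import cv2
a=cv2.imread("pics/w9.png")[30:160,310:430];cv2.imwrite("pics/w9z.png",cv2.resize(a,None,fx=4.5,fy=4.5,interpolation=cv2.INTER_CUBIC))
E
```

```text
(no output)
```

View pics/w9z.png

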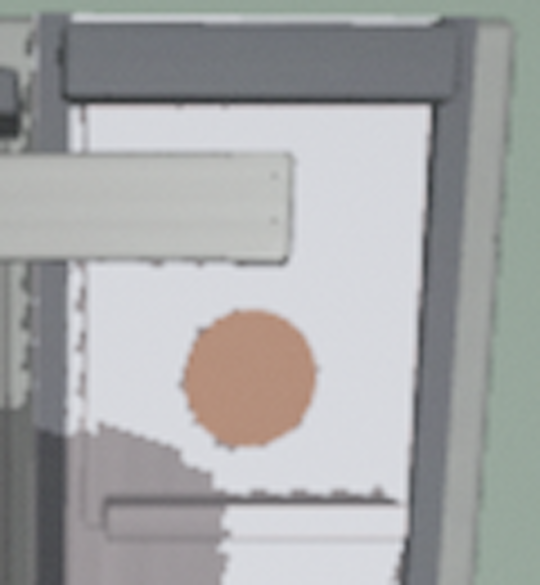

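```bash
python3 - <<'E'
import pickle
from h import *
s,c=pickle.load(open("w9.pkl","rb"));T=T_of(c,s)
th=.309;ex=np.array([np.cos(th),np.sin(th),0])
P=lambda u,v,z:float(onz(c,T,(310+(u+.5)/4.5-.5,30+(v+.5)/4.5-.5),z)@ex)
print(P(250,101,44)-P(250,539,55), P(250,101,44)-P(250,503,55), P(250,155,60)-P(250,262,60))
E
```

```text
59.940499008806796 54.791680291245825 13.638551860629605
```

Stop to lip rear is 59.9 mm (60 expected), so the plate is still home with the clip down on it and the arm clear. Handing in.

```bash
python3 - <<'E'
from cell import env
print(env.job_done()); print(env.state()["t"])
E
```

```text
the job is handed in; nothing more can be done
None
the job is handed in; nothing more can be done
```

The plate is home against the end stop and clamped by the clip. I handed the job in at about 12 s of the 42 s allowed.

- **Press and push:** One fingertip pressed the paddle to its hard stop, at about 17 N. The other fingertip pushed the plate's lip about 37 mm along the channel under the raised nose. At the stop the force rose with no further motion, peaking at about 39 N at the wrist.
- **Release:** I backed the fingertip about 2 mm off the lip with the paddle still down, let the paddle up gently, and moved the arm clear above.

**Last checks:**
- **Plate position:** Stop face to lip rear face measured 60.1 mm before release and 59.9 mm after; 60 mm is expected when home.
- **Clip and arm:** In the final pictures the clip nose rests on the plate, and the wrist force is back to about zero.
- **Other objects:** The spare plate and the tins look unmoved by eye in the final pictures. The spatula and eraser are only partly in view there, so I did not check them fully. I did not measure any of these positions.

No check failed. The only disagreement was a 2–4 mm offset in my first estimate of the stage position, which I corrected from the wrist camera before touching anything.

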